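# Level the bottle riser with a spirit level

### The job

The little steel bottle shelf has sunk at its screw foot. Lay the spirit level in the middle of the shelf, lengthwise so that it points at the foot's black hand knob, let go of it, and turn the knob until the bubble stands between the two lines. Then press down on the level with the fingertips, firmly but gently (about a kilogram's weight), and finish while still pressing, the bubble still between the lines, so that a colleague can tighten the lock nut; leave the other things on the worktop where they are.

Things in the scene. Friction and masses are not known exactly. Their poses are not given: they have to be found in the camera images.
- spirit_level: Pocket spirit level: aluminium bar with black end caps, 150 mm long, 24 mm wide (25 at the caps), 42 mm tall, 0.22 kg, loose. Origin: centre of its underside; x along its length, z up. Mid-top is an open 50 mm recess with a pale green vial (top of it at 41 mm); the flat top faces beside it, 25 to 70 mm either way from the middle, are for pressing. It starts on the worktop, which is level.
- bubble (a joint): Position of the pale bubble in the vial, m, along the level's own x axis; 0 = middle. The bubble is 12 mm long; two black lines are drawn on the vial 8.5 mm either side of its middle, so it is between them within about 2.5 mm of 0. It floats toward the higher end: 0.6 mm per milliradian of tilt (travel 16 mm), and settles within a second.
- shelf: Small steel bottle shelf, stays put: plate 160 x 240 mm, top about 80 mm above the worktop, two plain legs at one end, a screw foot beyond the other. Origin: on the worktop midway between the plain feet, 100 mm short of the plate's middle; y points along the plate to the screw foot, x across it, z up. It tips about this x axis as the foot is turned. A wire rail 30 mm tall stands 73 mm to +x.
- shelf_top (a point): Centre of the top face of the shelf's plate, with the shelf's axes: y points lengthwise to the screw foot, z is the plate's normal. The plate is empty. The level goes here, its x along this y (either way round); its near end is then 90 mm from the knob's axis. Pressed down, the shelf gives on its soft rubber feet, evenly, 1 mm for each 8 N.
- knob (a point): On the axis of the screw foot's black fluted round knob at half its height, 111 mm above the worktop, 165 mm from shelf_top. Knob: 44 mm across, from 98 to 124 mm above the worktop, gripped at any angle; stays at its height and wherever it is left; about 0.15 N m to turn. Clockwise from above raises this end, 6 mrad of tilt per radian. It starts too low by 1.6 to 3.2 rad of clockwise turning.
- pepper_shaker: steel pepper shaker, 58 mm across, 95 mm tall; origin: centre of its underside. A bystander, to be left alone.
- spice_jar: round spice jar, 47 mm across, 98 mm tall; origin: centre of its underside. A bystander, to be left alone.
- dish_stack: nested stack of small white dishes, 69 mm across, 78 mm tall; origin: centre of its underside. A bystander, to be left alone.
- soup_bowl: small ribbed bowl, 141 mm across, 62 mm tall; origin: centre of its underside. A bystander, to be left alone.
Not all that is in view belongs to the job. What is shaped like the spirit_level but orange is not meant.

How it is judged (in metres and radians):
On the way, in this order (a step that is already met when the one before it is completed fails the run):
1. the level lies in the middle of the shelf, pointing at the knob, let go (x of spirit_level in the frame of shelf_top between -0.05 and 0.05 m and y of spirit_level in the frame of shelf_top between -0.045 and 0.045 m and z of spirit_level in the frame of shelf_top between -0.004 and 0.004 m and angle between the x axis of spirit_level and the y axis of shelf_top, either way round below 0.17 rad and angle between spirit_level's own z axis and vertical below 0.06 rad and contact force between the fingers and spirit_level below 0.1 N and linear speed of spirit_level below 0.01 m/s), for 0.3 s.
2. with the level on it, the shelf is levelled by the foot (x of spirit_level in the frame of shelf_top between -0.05 and 0.05 m and y of spirit_level in the frame of shelf_top between -0.045 and 0.045 m and z of spirit_level in the frame of shelf_top between -0.004 and 0.004 m and angle between the x axis of spirit_level and the y axis of shelf_top, either way round below 0.17 rad and angle between spirit_level's own z axis and vertical below 0.06 rad and value of joint bubble between -0.0025 and 0.0025 m and angle between shelf_top's own z axis and vertical below 0.005 rad), for 0.3 s.
At the end, for the whole second after the job is handed in: Level on the shelf (within 50 mm across and 45 mm along of the plate's centre, 10 degrees of lengthwise), bubble within 2.5 mm of the middle, shelf within 5 mrad of level, while the fingers press: 7 to 30 N between level and shelf, its own 2 N weight included (all of step 2 and contact force between the fingers and spirit_level above 4 N and contact force between spirit_level and shelf between 7 and 30 N and linear speed of spirit_level below 0.02 m/s); the arm keeps its last pose, push and grip.
It fails at once if the level is driven against the shelf with more than 45 N (contact force between spirit_level and shelf above 45 N).
It fails at once if the pepper shaker is disturbed (moved more than 25 mm) (distance of pepper_shaker from where it was at the start of the episode above 0.025 m).
It fails at once if the spice jar is disturbed (moved more than 25 mm) (distance of spice_jar from where it was at the start of the episode above 0.025 m).
It fails at once if the dish stack is disturbed (moved more than 25 mm) (distance of dish_stack from where it was at the start of the episode above 0.025 m).
It fails at once if the soup bowl is disturbed (moved more than 25 mm) (distance of soup_bowl from where it was at the start of the episode above 0.025 m).
It also fails if it takes over 72 s, if anything falls off the work surface, if the arm or the gripper's body presses on something with over 40 N, if the wrist force passes 120 N, or if a joint passes its speed limit or range.

### The arm

A 7-joint arm with a two-finger parallel gripper is mounted at the origin on a cart in front of the work surface, level with it; the furniture and walls round the work are solid. World frame = base frame: x ahead of the robot, y to its left, z up, the work surface at z = 0. Lengths are in mm, angles in rad, forces in N, time in s.
With the tool pointing down it reaches from about 350 to 900 mm from the base axis. Payload 19.9 kg.
Tool frame: the origin (TCP) lies on the centre line of the jaws, within the pads' length; the fingertips stand 11 mm ahead of it and the grasp point (between the pads) lies 8 mm behind it; z points along the fingers, y is the line along which they close (so a half turn about z gives the same grasp; the last joint's range is limited). The gripper opens to 94 mm and grips with 3 to 60 N. Pads are 16 mm wide; open, the fingers measure 119 mm over their backs; the gripper's body (75 mm by 177 mm) begins 78 mm behind the grasp point.
Start: joints at [1.187, 0.417, -0.01, 1.614, 0.005, 1.111, -0.053], TCP at [210.072, -588.617, 216.425] pointing down, gripper open.
Joint ranges: [-2.81, 2.81], [-0.39, 2.02], [-1.27, 1.25], [0.06, 2.57], [-1.19, 4.33], [0.19, 2], [-2.82, 2.82]. Speed limits (rad/s): [1.89, 1.89, 2.39, 2.39, 3.01, 3.01, 3.01].

### API

Orientations are given as a unit quaternion [w, x, y, z].
In Python, from station import robot gives the robot as it stands. The module is installed in compiled form; this text tells all that it offers.
- The arm moves only by the tool arm_command, never from a script. Its argument "deltas" is a list of rows, each a list of 7 numbers: the shift along the tool's x, y, z in units of 30 mm (1.0 is 30 mm), then the turn, a rotation vector about the tool's x, y, z in units of 6 degrees (1.0 is 6 degrees), then the finger opening in mm, from 0 to 94. A call has 1 to 5 rows; each row shifts and turns the commanded pose from where the row before left it, along the tool's axes as they then stand; what a row does not reach is not made up. A row lasts 1/12 s, in which the tool goes at most 41.7 mm and 7.16 degrees, less where a joint would pass 70% of its speed; a pose out of reach is approached as far as the arm can. A call is refused whole if a number of a shift passes 1 or a number of a turn 1, either way. A call with a gripper value outside its range is refused whole. The fingers move at their own pace and stop on an object; "grip_force" is the grip in N (left out, the last holds). Time passes only in rows, so rows that do not move let the fingers close. It gives the time, the measured TCP pose, the force, the opening and the grip force at its end, in the units of the state.
- robot.sense(): the state, without advancing time (a new reading comes with each control period).
- robot.get_image(name): name is "scene" or "top"; returns the picture (420x560x3 uint8, blue, green, red); there is no depth.
- robot.camera_info(name): a dict with "camera_matrix" (3x3 intrinsics, pixels), "k1" (the pictures are not rectified: a ray, as slopes to the right and down, at radius r is drawn at 1 + k1 r^2 times it, then the intrinsics apply), "xyz" and "attitude" of the camera in the world. Camera axes: x right, y down, z forward; pixel columns grow to the right and rows downward; lengths in mm; the calibration is good to about 2 mm. A picture is of the moment at which its call begins. camera_info takes no time and is no camera call.
- robot.finish_job(): hands the job in; it is judged then, once.
The state is a dict: "t": time; "joint_positions": joint angles; "qd": joint speeds; "joint_torque": joint torques, N m; "eef_pos": TCP position; "ee_rot": TCP orientation; "wrist_force": force on the tool from outside, world axes, zero at the start; "moment": the same for the moment, N m; "gripper_width": opening from 0.0 (shut) to 1.0 (fully open); "gripper_force": force on a finger pad.
Only numpy, scipy, OpenCV 4.12 (cv2) and the standard library are available. Lean on these libraries where they do the work, as an engineer would, in place of code of your own. Each camera call takes 0.05 s, during which the arm holds its last target. There are 200 camera calls.

## Working session

There is one attempt and no reset: what is moved stays moved. The work goes in short steps, Python scripts to look and compute and a tool call to move; the robot and the scene stay as the last step left them, time stands still between calls to the robot, and variables do not carry over. Pictures are saved under pics/ and viewed, at most 12 in all, crops included, and the job is handed in when it is done.

Besides the shell and the picture viewer there is one more tool, called after ">>>" by a JSON object that holds its "method" and its "body", one argument or row to a line. arm_command: Moves the arm, as the interface text tells. Its arguments: {"type":"object","properties":{"deltas":{"type":"array","items":{"type":"array","items":{"type":"number"}}},"grip_force":{"type":"number"}},"required":["deltas"]}

```bash
mkdir -p pics; cat > h.py <<'E'
import numpy as np, cv2
from scipy.spatial.transform import Rotation as R
from station import robot
def rot(a):
    a=np.array(a,float)
    return a if a.shape==(3,3) else R.from_quat(np.r_[a[1:],a[0]]).as_matrix()
def ray(cam,px):
    c=robot.camera_info(cam); K=np.array(c["camera_matrix"],float)
    p=cv2.undistortPoints(np.array([[px]],float),K,np.array([c["k1"],0,0,0.]))[0,0]
    return np.array(c["xyz"],float), rot(c["attitude"])@np.r_[p,1]
def onz(cam,px,z):
    o,d=ray(cam,px); return o+d*(z-o[2])/d[2]
def proj(cam,X):
    c=robot.camera_info(cam); K=np.array(c["camera_matrix"],float); A=rot(c["attitude"])
    x=A.T@(np.array(X,float)-np.array(c["xyz"],float)); s=x[:2]/x[2]; s=s*(1+c["k1"]*(s@s)); return K[:2,:2]@s+K[:2,2]
def snap(cam,name,box=None,f=1):
    im=robot.get_image(cam); cv2.imwrite(f"pics/raw_{name}.png",im)
    if box: im=im[box[1]:box[3],box[0]:box[2]]
    if f!=1: im=cv2.resize(im,None,fx=f,fy=f,interpolation=cv2.INTER_CUBIC)
    cv2.imwrite(f"pics/{name}.png",im)
E
python3 - <<'E'
from h import *
snap("scene","s0"); snap("top","t0")
for c in("scene","top"): print(robot.camera_info(c))
print(robot.sense())
E
```

```text
{'camera_matrix': array([[461.86846657,   0.        , 272.92773425],
       [  0.        , 461.86846657, 211.01783287],
       [  0.        ,   0.        ,   1.        ]]), 'k1': -0.1443570624805536, 'xyz': array([646.38150283, 857.92498351, 978.91880993]), 'attitude': array([-0.01631717,  0.03276508,  0.927821  , -0.37122552])}
{'camera_matrix': array([[495.52581727,   0.        , 281.07509072],
       [  0.        , 495.52581727, 193.95038775],
       [  0.        ,   0.        ,   1.        ]]), 'k1': -0.053529508217328874, 'xyz': array([ 335.17036201,   22.37055768, 1484.23621211]), 'attitude': array([ 0.07066347, -0.69887736,  0.70887933, -0.0637746 ])}
{'t': 0.1, 'joint_positions': array([ 1.18651252,  0.41790679, -0.0103116 ,  1.61411249,  0.00469385,
        1.11069071, -0.05298701]), 'qd': array([-0.00035839, -0.00239242, -0.00083261, -0.00071231, -0.00113499,
       -0.00075304,  0.00014321]), 'joint_torque': array([ 1.42203036e-03, -8.52579618e+01,  6.39782287e-01, -4.26688564e+01,
       -4.89072280e-02,  1.64504611e-02,  9.04705030e-05]), 'eef_pos': array([ 209.95610606, -588.33277445,  215.89309089]), 'ee_rot': array([-5.30869550e-04,  9.85345954e-01,  1.70566857e-01, -1.30676264e-04]), 'wrist_force': array([ 0.35819231,  0.08124311, -0.34994498]), 'moment': array([-0.04121083,  0.00664981,  0.01539651]), 'gripper_force': 0.0, 'gripper_width': 0.9989753395127907}
```

View pics/s0.png

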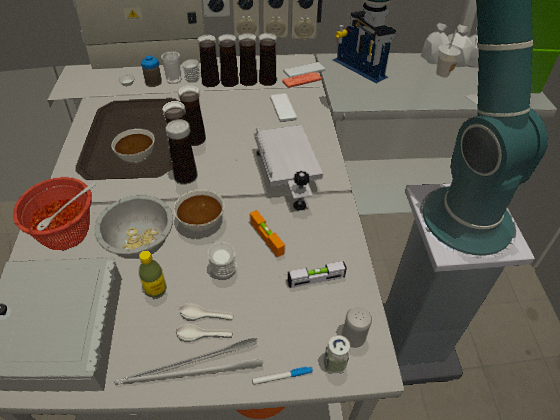

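View pics/t0.png

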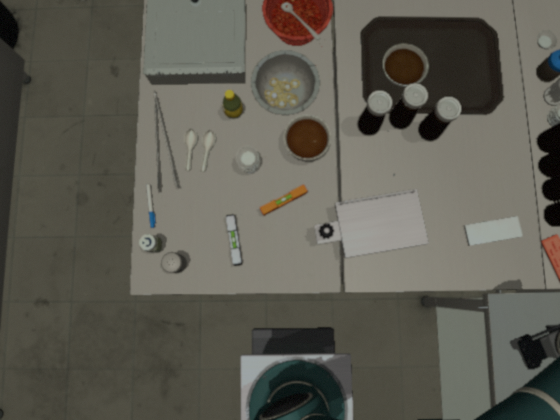

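Candidates for the level: silver bar with black caps at top px (233,240) / scene px (317,273), and an orange bar at top px (284,200), a decoy. I choose the silver one. The shelf is at top px (380,225), its knob at (326,231), and the rail is along the plate's upper edge. I'll check this in a close crop.

```bash
python3 - <<'E'
from h import *
t=cv2.imread("pics/raw_t0.png"); s=cv2.imread("pics/raw_s0.png")
a=cv2.resize(t[180:280,215:435],None,fx=3.6,fy=3.6,interpolation=cv2.INTER_CUBIC)[:, :792]
b=cv2.resize(s[115:295,240:360],None,fx=3,fy=3,interpolation=cv2.INTER_CUBIC)
cv2.imwrite("pics/c1.png",a); 
hsv=cv2.cvtColor(t,cv2.COLOR_BGR2HSV)
# vial green, level & knob
m=((hsv[...,0]>35)&(hsv[...,0]<85)&(hsv[...,1]>80)&(hsv[...,2]>80)).astype(np.uint8)
n,l,st,c=cv2.connectedComponentsWithStats(m)
for i in range(1,n):
    if st[i,4]>8: print("green",st[i],c[i])
def comp(im,m,box,mn):
    k=np.zeros_like(m); k[box[1]:box[3],box[0]:box[2]]=m[box[1]:box[3],box[0]:box[2]]
    n,l,st,c=cv2.connectedComponentsWithStats(k)
    return [(st[i].tolist(),c[i].round(1).tolist()) for i in range(1,n) if st[i,4]>=mn]
d=(hsv[...,2]<70).astype(np.uint8)
print("dark top",comp(t,d,(215,200,345,275),8))
hs=cv2.cvtColor(s,cv2.COLOR_BGR2HSV); ds=(hs[...,2]<70).astype(np.uint8)
print("dark scene",comp(s,ds,(245,115,365,295),8))
for p in [(233,215.5),(237,264),(233,240)]: print(p,onz("top",p,42))
print("knob",onz("top",(326,231),124))
for p in [(336,204),(417,193),(426,243),(345,256)]: print(p,onz("top",p,80))
E
```

```text
green [286 195   5   4  14] [288.  196.5]
green [277 200   5   4  14] [278.85714286 201.35714286]
green [231 231   4   6  20] [232.35 233.6 ]
green [233 242   3   6  18] [234.  244.5]
dark top [([319, 224, 14, 14, 121], [325.5, 230.7]), ([341, 243, 3, 32, 53], [341.6, 259.0]), ([235, 263, 7, 3, 9], [238.0, 264.0])]
dark scene [([341, 116, 4, 5, 9], [342.8, 118.0]), ([256, 150, 6, 7, 25], [258.4, 153.2]), ([294, 171, 16, 19, 171], [301.3, 179.4]), ([266, 172, 4, 11, 12], [267.4, 177.0]), ([292, 198, 16, 13, 136], [299.0, 204.2]), ([343, 262, 4, 15, 22], [344.4, 269.5]), ([287, 272, 5, 16, 49], [289.1, 280.2]), ([326, 274, 15, 5, 34], [333.3, 276.4]), ([294, 280, 16, 6, 35], [301.5, 282.5])]
(233, 215.5) [550.80895925 177.042464    42.        ]
(237, 264) [408.8701169  164.84258683  42.        ]
(233, 240) [478.57291663 176.71556289  42.        ]
knob [491.60909147 -88.46188876 124.        ]
(336, 204) [ 574.11805683 -123.10223396   80.        ]
(417, 193) [ 602.72708511 -358.5243743    80.        ]
(426, 243) [ 457.93271681 -374.99405431   80.        ]
(345, 256) [ 425.0649679 -143.5294707   80.       ]
```

View pics/c1.png

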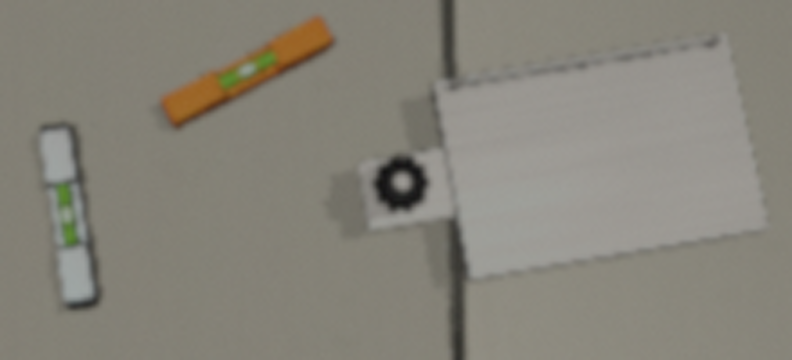

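The crop confirms it: silver bar with black caps, ends at top px (231,215) and (237,265). The plate corners are at about (336,204), (416,190), (428,244) and (346,257), the knob at (326.4,230.6), and the rail on the upper (+x) edge.

```bash
python3 - <<'E'
from h import *
o=lambda x,y,z:onz("top",(214.5+(x+.5)/3.6,179.5+(y+.5)/3.6),z)
# level ends (mid of top-face ends)
a=o(58,126,42);b=o(78,305,42)
print("level",(a+b)/2,np.linalg.norm(a-b),np.degrees(np.arctan2(*(a-b)[1::-1])))
g=(onz("top",(232.35,233.6),41)+onz("top",(234,244.5),41))/2; print("vial",g)
k=o(401,182,124);print("knob",k)
P=[o(470,278,80),o(767,230,80),o(436,85,80),o(725,35,80)]
print(np.round(P,1)); 
e=P[0]-P[1]; print("near edge len",np.linalg.norm(e),np.degrees(np.arctan2(e[1],e[0])))
print("w",np.linalg.norm(P[0]-P[2]),np.linalg.norm(P[1]-P[3]))
c=np.mean(P,0);print("centre",c,"axis",np.degrees(np.arctan2(*(k-c)[1::-1])),np.linalg.norm((k-c)[:2]))
# scene cross-check
def tri(p,q):
    o1,d1=ray("top",p);o2,d2=ray("scene",q)
    A=np.c_[d1,-d2];s=np.linalg.lstsq(A,o2-o1,rcond=None)[0];x=o1+d1*s[0];y=o2+d2*s[1];return (x+y)/2,np.linalg.norm(x-y)
print("knob tri",tri((326.3,230.6),(302,175)))
print("bystanders", [onz("top",p,z).round(0) for p,z in [((172,262),95),((148,243),98),((248,160),78),((307,138),62)]])
q=robot.sense()["ee_rot"];print(rot(q).round(3))
E
```

```text
level [480.66203131 175.27444201  42.        ] 146.58075856331928 6.598650993510449
vial [481.47614215 176.32818467  41.        ]
knob [493.83738701 -88.60441399 124.        ]
[[ 422.6 -144.    80. ]
 [ 456.4 -379.7   80. ]
 [ 576.3 -122.5   80. ]
 [ 613.5 -356.4   80. ]]
near edge len 238.13896397058372 98.1383901997949
w 155.17597502896757 158.8603134184516
centre [ 517.19924697 -250.64433275   80.        ] axis 98.2040011826375 163.71533761961632
knob tri (array([492.03093781, -89.22701654, 121.78614221]), np.float64(1.9207793809797453))
bystanders [array([414., 342.,  95.]), array([468., 411.,  98.]), array([709., 130.,  78.]), array([779., -45.,  62.])]
[[ 0.942  0.336 -0.   ]
 [ 0.336 -0.942  0.001]
 [-0.    -0.001 -1.   ]]
```

>>> {"method": "arm_command", "body": {
  "deltas": [
    [0.66,-0.81,0,0,0,0,94],
    [0.66,-0.81,0,0,0,0,94],
    [0.66,-0.81,0,0,0,0,94],
    [0.66,-0.81,0,0,0,0,94],
    [0.66,-0.81,0,0,0,0,94]
  ]
}}

```text
t: 0.52
eef_pos: [262.6, -439.3, 216.1]
ee_rot: [-0.0, 0.985, 0.171, -0.0]
wrist_force: [0.3, -0.8, 0.9]
gripper_width: 1.001
gripper_force: 0.0
```

>>> {"method": "arm_command", "body": {
  "deltas": [
    [0.66,-0.81,0,0,0,0,94],
    [0.66,-0.81,0,0,0,0,94],
    [0.66,-0.81,0,0,0,0,94],
    [0.66,-0.81,0,0,0,0,94],
    [0.66,-0.81,0,0,0,0,94]
  ]
}}

```text
t: 0.93
eef_pos: [314.9, -291.6, 216.3]
ee_rot: [-0.0, 0.985, 0.171, -0.0]
wrist_force: [1.0, -0.9, 0.5]
gripper_width: 1.002
gripper_force: 0.0
```

>>> {"method": "arm_command", "body": {
  "deltas": [
    [0.66,-0.81,0,0,0,0,94],
    [0.66,-0.81,0,0,0,0,94],
    [0.66,-0.81,0,0,0,0,94],
    [0.66,-0.81,0,0,0,0,94],
    [0.66,-0.81,0,0,0,0,94]
  ]
}}

```text
t: 1.35
eef_pos: [367.3, -144.0, 216.5]
ee_rot: [0.0, 0.985, 0.171, -0.0]
wrist_force: [0.9, 0.3, 0.3]
gripper_width: 1.001
gripper_force: 0.0
```

>>> {"method": "arm_command", "body": {
  "deltas": [
    [0.66,-0.81,0,0,0,0,94],
    [0.66,-0.81,0,0,0,0,94],
    [0.66,-0.81,0,0,0,0,94],
    [0.66,-0.81,0,0,0,0,94],
    [0.66,-0.81,0,0,0,0,94]
  ]
}}

```text
t: 1.77
eef_pos: [419.8, 3.7, 216.5]
ee_rot: [0.0, 0.985, 0.17, 0.0]
wrist_force: [1.4, -1.1, -0.1]
gripper_width: 1.001
gripper_force: 0.0
```

```bash
cat >> h.py <<'E'
def go(target,yaw=None):
    "tool-frame shift in units of 30 mm and turn in units of 6 deg, to target with tool straight down at yaw (deg, tool x)"
    s=robot.sense(); A=rot(s["ee_rot"]); d=A.T@(np.array(target,float)-s["eef_pos"])/30
    y=np.arctan2(A[1,0],A[0,0]); y2=y if yaw is None else np.radians(yaw)
    c,n=np.cos(y2),np.sin(y2); B=np.array([[c,n,0],[n,-c,0],[0,0,-1.]])
    w=R.from_matrix(A.T@B).as_rotvec(); print("t %.2f"%s["t"],"pos",s["eef_pos"].round(1),"yaw %.1f"%np.degrees(y),"q",s["joint_positions"].round(2),"F",s["wrist_force"].round(1),"gf %.1f w %.1f"%(s["gripper_force"],94*s["gripper_width"]))
    print("shift units",d.round(2),"turn units",(np.degrees(w)/6).round(2))
E
python3 -c "
from h import *
go((481,176,150),6.6)"
```

```text
t 1.77 pos [419.8   3.7 216.5] yaw 19.6 q [ 0.46  0.07 -0.56  2.08  0.04  1.01 -1.35] F [ 1.4 -1.1 -0.1] gf 0.0 w 94.1
shift units [ 3.85 -4.72  2.22] turn units [ 0.   -0.    2.17]
```

>>> {"method": "arm_command", "body": {
  "deltas": [
    [0.77,-0.94,0.3,0,0,0,94],
    [0.77,-0.94,0.3,0,0,0,94],
    [0.77,-0.94,0.3,0,0,0,94],
    [0.77,-0.94,0.3,0,0,0,94],
    [0.77,-0.94,0.3,0,0,0,94]
  ]
}}

```text
t: 2.18
eef_pos: [481.3, 175.5, 170.8]
ee_rot: [-0.0, 0.985, 0.17, -0.0]
wrist_force: [1.0, -0.7, 0.0]
gripper_width: 1.001
gripper_force: 0.0
```

>>> {"method": "arm_command", "body": {
  "deltas": [
    [0,0,0.3,0,0,0.72,60],
    [0,0,0.3,0,0,0.72,60],
    [0,0,0,0,0,0.73,60],
    [0,0,0,0,0,0,60],
    [0,0,0,0,0,0,60]
  ]
}}

```text
t: 2.6
eef_pos: [481.0, 173.9, 153.4]
ee_rot: [0.0, 0.998, 0.059, -0.0]
wrist_force: [-0.1, -0.4, -0.3]
gripper_width: 0.679
gripper_force: 0.0
```

```bash
python3 -c "
from h import *
go((481,176,17),6.6)
snap('top','t1',(190,190,290,290),5)
snap('scene','s1',(250,200,390,320),4)"
```

```text
t 2.60 pos [481.  173.9 153.4] yaw 6.8 q [ 0.1   0.35 -0.6   1.94  0.24  0.93 -2.07] F [-0.1 -0.4 -0.3] gf 0.0 w 63.8
shift units [ 0.01 -0.07  4.55] turn units [0.   0.   0.03]
```

View pics/s1.png

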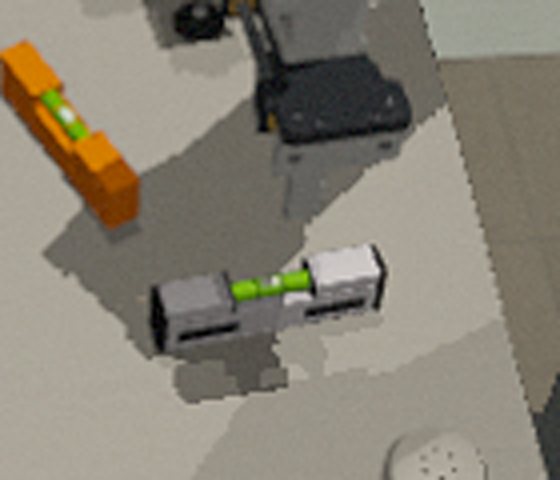

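Gripper stands over the silver level (scene px ~(317,273)), jaws across it; recess is shallow, so I grip low in the middle.

>>> {"method": "arm_command", "body": {
  "deltas": [
    [0,-0.05,0.95,0,0,0,60],
    [0,0,0.95,0,0,0,60],
    [0,0,0.95,0,0,0,60],
    [0,0,0.95,0,0,0,60],
    [0,0,0.8,0,0,0,60]
  ]
}}

```text
t: 3.12
eef_pos: [480.7, 175.0, 14.0]
ee_rot: [-0.0, 0.998, 0.059, -0.0]
wrist_force: [1.1, 0.2, -0.4]
gripper_width: 0.642
gripper_force: 0.0
```

>>> {"method": "arm_command", "body": {
  "deltas": [
    [0,0,0,0,0,0,60],
    [0,0,0,0,0,0,15],
    [0,0,0,0,0,0,15],
    [0,0,0,0,0,0,15],
    [0,0,0,0,0,0,15]
  ],
  "grip_force": 25
}}

```text
t: 3.53
eef_pos: [481.3, 175.3, 16.1]
ee_rot: [-0.0, 0.998, 0.058, 0.0]
wrist_force: [-0.2, -0.7, -0.8]
gripper_width: 0.391
gripper_force: 0.0
```

>>> {"method": "arm_command", "body": {
  "deltas": [
    [0,0,0,0,0,0,15],
    [0,0,0,0,0,0,15],
    [0,0,0,0,0,0,15],
    [0,0,0,0,0,0,15],
    [0,0,0,0,0,0,15]
  ]
}}

```text
t: 3.95
eef_pos: [481.1, 175.5, 15.9]
ee_rot: [-0.0, 0.998, 0.058, 0.0]
wrist_force: [-1.6, -0.7, 6.9]
gripper_width: 0.253
gripper_force: 24.7
```

>>> {"method": "arm_command", "body": {
  "deltas": [
    [0,0,-0.5,0,0,0,15],
    [0,0,-0.9,0,0,0,15],
    [0,0,-0.9,0,0,0,15],
    [0,0,-0.9,0,0,0,15],
    [0,0,-0.9,0,0,0,15]
  ]
}}

```text
t: 4.37
eef_pos: [480.4, 175.2, 139.6]
ee_rot: [0.0, 0.998, 0.058, -0.0]
wrist_force: [0.6, 0.1, -1.4]
gripper_width: 0.252
gripper_force: 24.7
```

```bash
python3 -c "
from h import *
go((500,-150,160))
snap('scene','s2',(230,160,390,280),4)"
```

```text
t 4.37 pos [480.4 175.2 139.6] yaw 6.6 q [ 0.09  0.37 -0.6   1.95  0.26  0.9  -2.1 ] F [ 0.6  0.1 -1.4] gf 24.7 w 23.6
shift units [-0.6  10.84 -0.68] turn units [-0.    0.01 -0.  ]
```

View pics/s2.png

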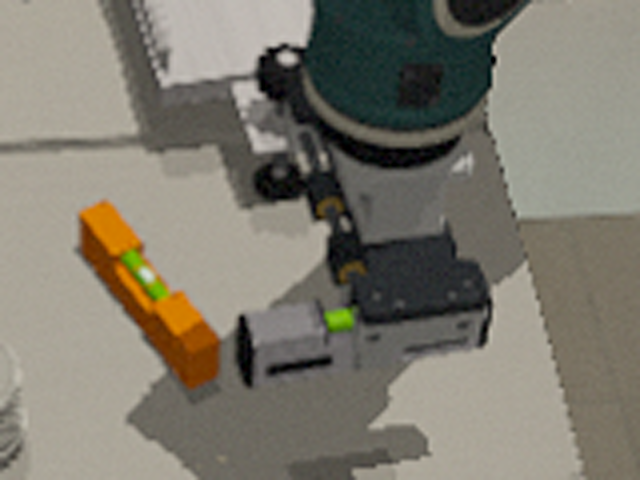

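Level is held across its middle (scene px ~(317,245)), the orange bar untouched. Now over the shelf.

>>> {"method": "arm_command", "body": {
  "deltas": [
    [0,0.4,-0.9,0,0,0,15],
    [0,0.9,-0.9,0,0,0,15],
    [-0.1,0.9,0,0,0,0,15],
    [-0.1,0.9,0,0,0,0,15],
    [-0.1,0.9,0,0,0,0,15]
  ]
}}

```text
t: 4.83
eef_pos: [485.6, 53.7, 192.7]
ee_rot: [0.0, 0.998, 0.058, 0.0]
wrist_force: [0.3, -0.5, -2.2]
gripper_width: 0.256
gripper_force: 24.7
```

>>> {"method": "arm_command", "body": {
  "deltas": [
    [-0.1,0.9,0,0,0,0,15],
    [0,0.9,0,0,0,0,15],
    [0,0.9,0,0,0,0,15],
    [0,0.9,0,0,0,0,15],
    [0,0.9,0,0,0,0,15]
  ]
}}

```text
t: 5.25
eef_pos: [498.0, -80.8, 192.3]
ee_rot: [0.0, 0.998, 0.058, -0.0]
wrist_force: [0.1, 1.2, -2.1]
gripper_width: 0.258
gripper_force: 24.7
```

>>> {"method": "arm_command", "body": {
  "deltas": [
    [0,0.9,0,0,0,0,15],
    [0,0.9,0,0,0,0,15],
    [0,0.9,0,0,0,0,15],
    [0,0.9,0,0,0,0,15],
    [0,0.9,0,0,0,0,15]
  ]
}}

```text
t: 5.67
eef_pos: [513.6, -214.9, 192.1]
ee_rot: [-0.0, 0.998, 0.058, -0.0]
wrist_force: [-0.2, -0.2, -1.7]
gripper_width: 0.255
gripper_force: 24.7
```

>>> {"method": "arm_command", "body": {
  "deltas": [
    [0,0.9,0,0,0,-0.5,15],
    [0,0,0,0,0,-0.9,15],
    [0,0,0,0,0,-0.9,15],
    [0,0,0,0,0,-0.9,15],
    [0,0,0,0,0,-0.9,15]
  ]
}}

```text
t: 6.08
eef_pos: [516.7, -240.4, 192.0]
ee_rot: [-0.0, 0.963, 0.271, -0.0]
wrist_force: [-0.1, 0.7, -1.7]
gripper_width: 0.252
gripper_force: 24.7
```

>>> {"method": "arm_command", "body": {
  "deltas": [
    [0,0,0,0,0,-0.9,15],
    [0,0,0,0,0,-0.9,15],
    [0,0,0,0,0,-0.9,15],
    [0,0,0,0,0,-0.9,15],
    [0,0,0,0,0,-0.9,15]
  ]
}}

```text
t: 6.5
eef_pos: [516.8, -240.3, 192.1]
ee_rot: [-0.0, 0.873, 0.489, -0.0]
wrist_force: [0.0, 0.9, -3.2]
gripper_width: 0.253
gripper_force: 24.7
```

>>> {"method": "arm_command", "body": {
  "deltas": [
    [0,0,0,0,0,-0.9,15],
    [0,0,0,0,0,-0.9,15],
    [0,0,0,0,0,-0.9,15],
    [0,0,0,0,0,-0.9,15],
    [0,0,0,0,0,-0.9,15]
  ]
}}

```text
t: 6.92
eef_pos: [516.7, -240.3, 192.1]
ee_rot: [-0.0, 0.734, 0.679, -0.0]
wrist_force: [-0.4, 0.8, -2.2]
gripper_width: 0.256
gripper_force: 24.7
```

```bash
python3 -c "
from h import *
go((517.5,-251,110),98.2)"
```

```text
t 6.92 pos [ 516.7 -240.3  192.1] yaw 85.5 q [ 0.91  0.42 -0.67  1.76  0.3   1.06  0.05] F [-0.4  0.8 -2.2] gf 24.7 w 24.1
shift units [-0.35  0.05  2.74] turn units [-0.01 -0.   -2.12]
```

>>> {"method": "arm_command", "body": {
  "deltas": [
    [-0.15,0,0.7,0,0,-0.7,15],
    [-0.2,0,0.7,0,0,-0.7,15],
    [0,0,0.7,0,0,-0.72,15],
    [0,0,0.6,0,0,0,15],
    [0,0,0.2,0,0,0,15]
  ]
}}

```text
t: 7.33
eef_pos: [515.1, -250.5, 102.6]
ee_rot: [-0.002, 0.656, 0.754, -0.0]
wrist_force: [-0.3, 0.1, -2.7]
gripper_width: 0.256
gripper_force: 24.7
```

>>> {"method": "arm_command", "body": {
  "deltas": [
    [0,0,0.05,0,0,0,15],
    [0,0,0.05,0,0,0,15],
    [0,0,0.05,0,0,0,15],
    [0,0,0.05,0,0,0,15],
    [0,0,0,0,0,0,15]
  ]
}}

```text
t: 7.75
eef_pos: [516.8, -250.9, 99.9]
ee_rot: [0.0, 0.656, 0.754, -0.0]
wrist_force: [0.1, -1.3, -2.2]
gripper_width: 0.257
gripper_force: 24.7
```

```bash
python3 -c "
from h import *
go((517.5,-251,96),98.2)
snap('scene','s3',(220,90,340,210),5)"
```

```text
t 7.75 pos [ 516.8 -250.9   99.9] yaw 97.9 q [ 0.9   0.55 -0.66  1.82  0.42  0.91  0.19] F [ 0.1 -1.3 -2.2] gf 24.7 w 24.2
shift units [-0.01  0.02  0.13] turn units [ 0.    0.01 -0.04]
```

View pics/s3.png

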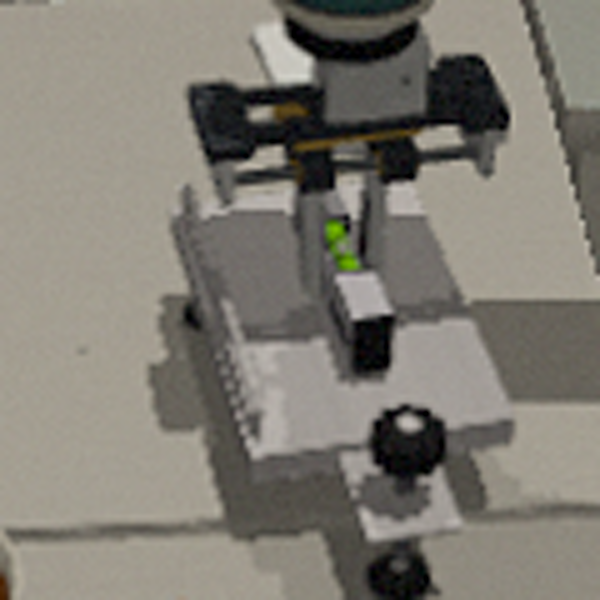

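The level hovers lengthwise mid-plate, pointing at the knob (scene px ~(302,177)). Lowering gently until contact.

>>> {"method": "arm_command", "body": {
  "deltas": [
    [0,0,0.03,0,0,0,15],
    [0,0,0.03,0,0,0,15],
    [0,0,0.03,0,0,0,15],
    [0,0,0.03,0,0,0,15],
    [0,0,0,0,0,0,15]
  ]
}}

```text
t: 8.22
eef_pos: [516.5, -250.7, 95.6]
ee_rot: [-0.0, 0.656, 0.754, -0.0]
wrist_force: [0.6, -0.0, -2.6]
gripper_width: 0.259
gripper_force: 24.7
```

>>> {"method": "arm_command", "body": {
  "deltas": [
    [0,0,0.02,0,0,0,15],
    [0,0,0.02,0,0,0,15],
    [0,0,0,0,0,0,15]
  ]
}}

```text
t: 8.47
eef_pos: [516.7, -250.7, 94.6]
ee_rot: [-0.0, 0.656, 0.754, 0.0]
wrist_force: [-0.3, 1.0, 0.6]
gripper_width: 0.257
gripper_force: 24.7
```

>>> {"method": "arm_command", "body": {
  "deltas": [
    [0,0,0.02,0,0,0,15],
    [0,0,0,0,0,0,25],
    [0,0,0,0,0,0,32],
    [0,0,0,0,0,0,40],
    [0,0,0,0,0,0,45]
  ]
}}

```text
t: 8.88
eef_pos: [516.6, -250.8, 94.0]
ee_rot: [-0.0, 0.656, 0.754, -0.0]
wrist_force: [-0.2, 0.2, 0.3]
gripper_width: 0.442
gripper_force: 0.0
```

>>> {"method": "arm_command", "body": {
  "deltas": [
    [0,0,0,0,0,0,45],
    [0,0,-0.3,0,0,0,45],
    [0,0,-0.6,0,0,0,45],
    [0,0,-0.9,0,0,0,60],
    [0,0,-0.9,0,0,0,94]
  ]
}}

```text
t: 9.3
eef_pos: [516.3, -250.4, 176.3]
ee_rot: [-0.001, 0.656, 0.755, 0.0]
wrist_force: [0.1, -0.0, -0.1]
gripper_width: 0.582
gripper_force: 0.0
```

>>> {"method": "arm_command", "body": {
  "deltas": [
    [0,0,-0.9,0,0,0,94],
    [0,0,-0.5,0,0,0,94],
    [0.2,0,0,0,0,0,94],
    [0.9,0,0,0,0,0,94],
    [0.9,0,0,0,0,0,94]
  ]
}}

```text
t: 9.72
eef_pos: [507.8, -191.1, 217.0]
ee_rot: [-0.0, 0.657, 0.754, 0.0]
wrist_force: [0.9, 0.7, 0.0]
gripper_width: 0.94
gripper_force: 0.0
```

```bash
python3 -c "
from h import *
go((493,-89,205),158)
snap('scene','s4',(220,90,340,210),5)"
```

```text
t 9.72 pos [ 507.8 -191.1  217. ] yaw 97.8 q [ 0.92  0.36 -0.76  1.8   0.28  1.09  0.2 ] F [0.9 0.7 0. ] gf 0.0 w 88.4
shift units [ 3.44 -0.03  0.4 ] turn units [  0.    -0.   -10.03]
```

View pics/s4.png

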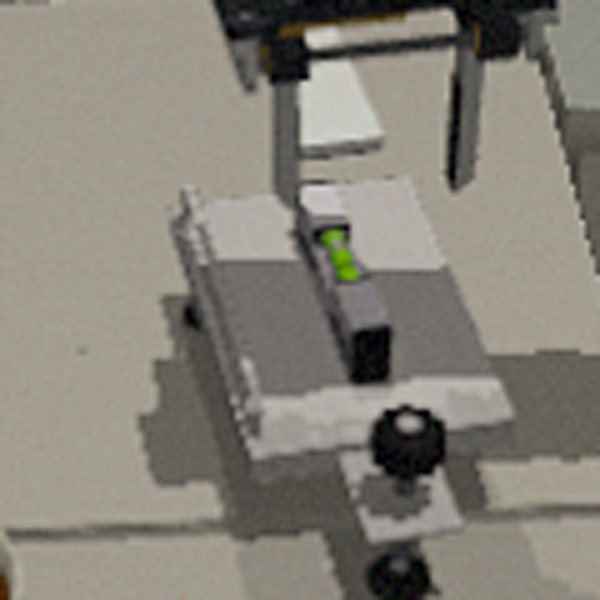

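Level lies free in the middle, pointing at the knob (knob top at scene px ~(302,177)). Next: knob, starting with the wrist wound back 60°.

>>> {"method": "arm_command", "body": {
  "deltas": [
    [0.86,0,0,0,0,0,94],
    [0.86,0,0,0,0,0,94],
    [0.86,0,0,0,0,0,94],
    [0.86,-0.03,0,0,0,0,94],
    [0,0,0,0,0,-0.9,94]
  ]
}}

```text
t: 10.18
eef_pos: [492.4, -84.3, 217.3]
ee_rot: [-0.0, 0.619, 0.785, 0.0]
wrist_force: [0.3, -0.2, 0.7]
gripper_width: 1.002
gripper_force: 0.0
```

>>> {"method": "arm_command", "body": {
  "deltas": [
    [0,0,0,0,0,-0.9,94],
    [0,0,0,0,0,-0.9,94],
    [0,0,0,0,0,-0.9,94],
    [0,0,0,0,0,-0.9,94],
    [0,0,0,0,0,-0.9,94]
  ]
}}

```text
t: 10.6
eef_pos: [492.9, -89.0, 216.9]
ee_rot: [-0.0, 0.418, 0.909, -0.0]
wrist_force: [0.5, 0.3, 1.2]
gripper_width: 0.999
gripper_force: 0.0
```

>>> {"method": "arm_command", "body": {
  "deltas": [
    [0,0,0.5,0,0,-0.9,94],
    [0,0,0,0,0,-0.9,94],
    [0,0,0,0,0,-0.9,94],
    [0,0,0,0,0,-0.9,94],
    [0,0,0,0,0,-0.9,94]
  ]
}}

```text
t: 11.02
eef_pos: [492.9, -89.0, 201.9]
ee_rot: [-0.0, 0.194, 0.981, 0.0]
wrist_force: [-0.6, 0.7, -0.5]
gripper_width: 0.997
gripper_force: 0.0
```

```bash
python3 -c "
from h import *
go((493,-89,108),158)
t=robot.get_image('top'); s=robot.get_image('scene'); cv2.imwrite('pics/raw_t5.png',t); cv2.imwrite('pics/raw_s5.png',s)
print(proj('scene',(493,-89,124)),proj('scene',(517.5,-251,121)))"
```

```text
t 11.02 pos [492.9 -89.  201.9] yaw 157.6 q [ 0.96  0.37 -1.02  1.91  0.36  1.06  0.98] F [-0.6  0.7 -0.5] gf 0.0 w 93.8
shift units [-0.    0.    3.13] turn units [-0.   -0.   -0.06]
[301.36664301 174.39058946] [287.01516021 139.7818426 ]
```

>>> {"method": "arm_command", "body": {
  "deltas": [
    [0,0,0.8,0,0,0,94],
    [0,0,0.8,0,0,0,94],
    [0,0,0.8,0,0,0,94],
    [0,0,0.6,0,0,0,94],
    [0,0,0.13,0,0,0,80]
  ]
}}

```text
t: 11.53
eef_pos: [491.7, -89.0, 105.7]
ee_rot: [-0.002, 0.198, 0.98, 0.0]
wrist_force: [-1.0, 0.2, -0.7]
gripper_width: 0.96
gripper_force: 0.0
```

>>> {"method": "arm_command", "body": {
  "deltas": [
    [0,0,0,0,0,0,30],
    [0,0,0,0,0,0,30],
    [0,0,0,0,0,0,30],
    [0,0,0,0,0,0,30],
    [0,0,0,0,0,0,30]
  ],
  "grip_force": 30
}}

```text
t: 11.95
eef_pos: [493.5, -89.5, 108.9]
ee_rot: [0.001, 0.197, 0.98, -0.0]
wrist_force: [-0.3, -0.4, 0.3]
gripper_width: 0.611
gripper_force: 0.0
```

>>> {"method": "arm_command", "body": {
  "deltas": [
    [0,0,0,0,0,0,30],
    [0,0,0,0,0,0,30],
    [0,0,0,0,0,0,30]
  ]
}}

```text
t: 12.2
eef_pos: [493.9, -88.0, 108.6]
ee_rot: [0.001, 0.196, 0.981, 0.001]
wrist_force: [2.9, 5.3, 0.3]
gripper_width: 0.447
gripper_force: 30.0
```

```bash
python3 -c "
from h import *
go((493,-89,108))
snap('scene','s6',(265,110,325,170),10)
snap('top','t6',(320,180,440,270),6)"
```

```text
t 12.20 pos [493.9 -88.  108.6] yaw 157.4 q [ 0.86  0.5  -0.92  1.99  0.5   0.9   0.85] F [2.9 5.3 0.3] gf 30.0 w 42.0
shift units [ 0.01 -0.04  0.02] turn units [0.02 0.01 0.  ]
```

View pics/s6.png

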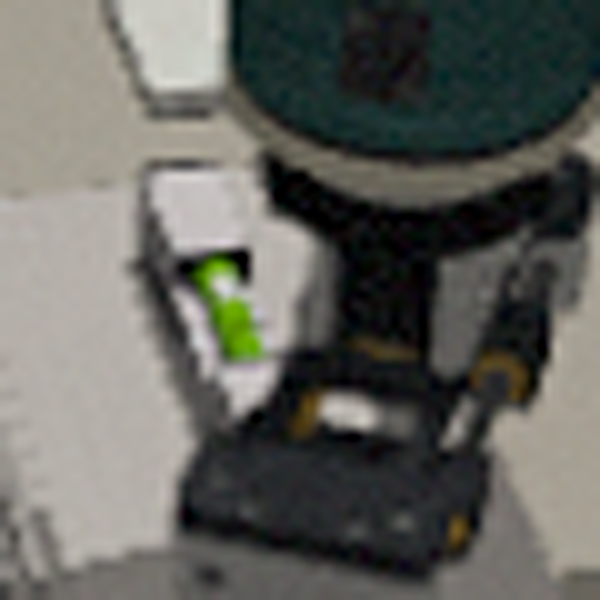

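The fingers hold the knob (opening 42 mm). The vial is visible at crop (200–260, 255–360), with the bubble near (230,288), toward the far (high) end.

View pics/t6.png

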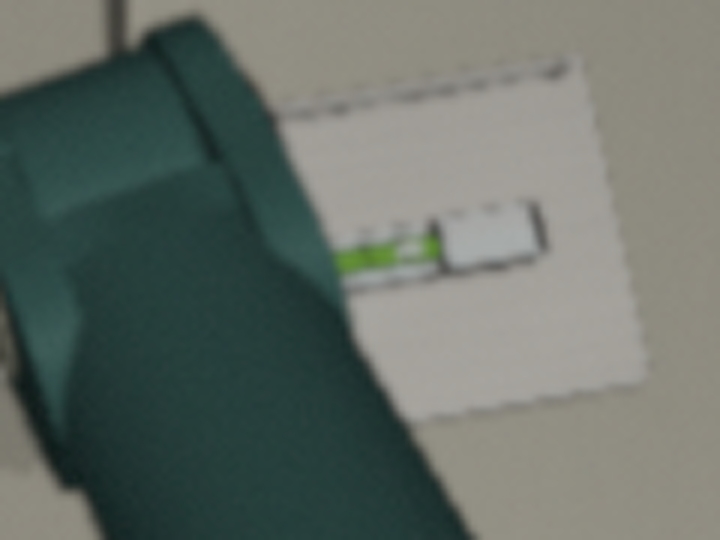

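Top view: the bubble is at crop (410,247), about 10 mm toward the far end. That is roughly 2.8 rad clockwise. I turn 1.4 rad first and measure.

>>> {"method": "arm_command", "body": {
  "deltas": [
    [0,0,0,0,0,0.6,30],
    [0,0,0,0,0,0.9,30],
    [0,0,0,0,0,0.9,30],
    [0,0,0,0,0,0.9,30],
    [0,0,0,0,0,0.9,30]
  ]
}}

```text
t: 12.72
eef_pos: [494.1, -87.6, 108.6]
ee_rot: [0.001, 0.407, 0.913, 0.001]
wrist_force: [5.4, 9.5, -1.2]
gripper_width: 0.443
gripper_force: 30.0
```

>>> {"method": "arm_command", "body": {
  "deltas": [
    [0,0,0,0,0,0.9,30],
    [0,0,0,0,0,0.9,30],
    [0,0,0,0,0,0.9,30],
    [0,0,0,0,0,0.9,30],
    [0,0,0,0,0,0.9,30]
  ]
}}

```text
t: 13.13
eef_pos: [494.6, -87.4, 108.7]
ee_rot: [0.001, 0.609, 0.793, 0.002]
wrist_force: [8.1, 10.4, -1.7]
gripper_width: 0.443
gripper_force: 30.0
```

>>> {"method": "arm_command", "body": {
  "deltas": [
    [0,0,0,0,0,0.9,30],
    [0,0,0,0,0,0.9,30],
    [0,0,0,0,0,0.9,30],
    [0,0,0,0,0,0.9,30],
    [0,0,0,0,0,0.6,30]
  ]
}}

```text
t: 13.55
eef_pos: [495.0, -87.4, 108.8]
ee_rot: [0.0, 0.768, 0.641, 0.002]
wrist_force: [10.0, 9.6, -3.0]
gripper_width: 0.443
gripper_force: 30.0
```

>>> {"method": "arm_command", "body": {
  "deltas": [
    [0,0,0,0,0,0,30],
    [0,0,0,0,0,0,30],
    [0,0,0,0,0,0,30],
    [0,0,0,0,0,0,30],
    [0,0,0,0,0,0,30]
  ]
}}

```text
t: 13.97
eef_pos: [495.0, -87.5, 108.8]
ee_rot: [0.0, 0.766, 0.643, 0.002]
wrist_force: [10.7, 10.1, -2.8]
gripper_width: 0.445
gripper_force: 30.0
```

```bash
cat >> h.py <<'E'
def prof(im,cam,c,yaw,z=117):
    "mean saturation across the vial, along the level axis (s in mm, + toward the knob)"
    u=np.array([np.cos(np.radians(yaw)),np.sin(np.radians(yaw)),0]); v=np.array([-u[1],u[0],0])
    s=np.arange(-36,37,3.); hs=cv2.GaussianBlur(im,(3,3),0.6).astype(np.float32)
    P=np.array([[proj(cam,np.r_[c,z]+a*u+b*v) for a in s] for b in (-3,-1.5,0,1.5,3)],np.float32)
    q=cv2.remap(hs,P[...,0],P[...,1],cv2.INTER_CUBIC); S=1-q[...,0]/np.maximum(q.max(-1),1)
    return s,S.max(0)
E
python3 - <<'E'
from h import *
go((493,-89,108))
C=(516.6,-250.7)
t6=cv2.imread('pics/raw_t6.png'); s6=cv2.imread('pics/raw_s6.png')
snap('scene','s7'); snap('top','t7'); t7=cv2.imread('pics/raw_t7.png'); s7=cv2.imread('pics/raw_s7.png')
t0=cv2.imread('pics/raw_t0.png')
s,p=prof(t0,'top',(481,176),6.6,38); print("s ",s.astype(int)); print("t0",(100*p).astype(int))
for n,i,c in(("t6",t6,'top'),("t7",t7,'top'),("s6",s6,'scene'),("s7",s7,'scene')): print(n,(100*prof(i,c,C,97.8)[1]).astype(int))
E
```

```text
t 13.97 pos [495.  -87.5 108.8] yaw 80.0 q [ 0.63  0.4  -0.61  2.    0.31  0.83 -0.33] F [10.7 10.1 -2.8] gf 30.0 w 41.9
shift units [-0.06 -0.06  0.03] turn units [ 0.03 -0.03 -0.  ]
s  [-36 -33 -30 -27 -24 -21 -18 -15 -12  -9  -6  -3   0   3   6   9  12  15
  18  21  24  27  30  33  36]
t0 [ 1  1  2  8 32 54 58 58 57 47 30 17 14 15 23 42 56 61 61 58 45 18  3  1
  1]
t6 [ 1  1  1 13 43 52 36 18 12 11 20 40 54 58 59 59 59 58 57 51 35 14  5  4
  5]
t7 [ 1  1  4 25 53 60 55 43 26 15 13 19 33 51 58 60 60 59 59 52 29  6  1  1
  2]
s6 [  3   7  35  83  89  89  79  60  49  46  55  82  95 101  99 100  99  98
  85  56  24   4   3   3   4]
s7 [ 3  4  4  1  6  6  5  6 23 46 53 61 68 65 52 36 21 15  3  0  5  8  4  0
 31]
```

The top-view profile works: the bubble went from −10.5 to −5.3 mm in 1.35 rad. About 84° remain.

>>> {"method": "arm_command", "body": {
  "deltas": [
    [0,0,0,0,0,0.8,30],
    [0,0,0,0,0,0.95,30],
    [0,0,0,0,0,0.95,30],
    [0,0,0,0,0,0.95,30],
    [0,0,0,0,0,0.95,30]
  ]
}}

```text
t: 14.48
eef_pos: [495.4, -87.7, 108.9]
ee_rot: [0.0, 0.898, 0.44, 0.002]
wrist_force: [12.1, 9.0, -3.1]
gripper_width: 0.446
gripper_force: 30.0
```

>>> {"method": "arm_command", "body": {
  "deltas": [
    [0,0,0,0,0,0.95,30],
    [0,0,0,0,0,0.95,30],
    [0,0,0,0,0,0.95,30],
    [0,0,0,0,0,0.95,30],
    [0,0,0,0,0,0.95,30]
  ]
}}

```text
t: 14.9
eef_pos: [495.8, -88.1, 109.1]
ee_rot: [0.0, 0.979, 0.205, 0.003]
wrist_force: [13.1, 6.5, -5.0]
gripper_width: 0.443
gripper_force: 30.0
```

>>> {"method": "arm_command", "body": {
  "deltas": [
    [0,0,0,0,0,0.95,30],
    [0,0,0,0,0,0.95,30],
    [0,0,0,0,0,0.95,30],
    [0,0,0,0,0,0.95,30],
    [0,0,0,0,0,0.6,30]
  ]
}}

```text
t: 15.32
eef_pos: [495.8, -88.5, 109.1]
ee_rot: [-0.0, 1.0, -0.025, 0.003]
wrist_force: [14.5, 2.5, -4.0]
gripper_width: 0.44
gripper_force: 30.0
```

>>> {"method": "arm_command", "body": {
  "deltas": [
    [0,0,0,0,0,0,30],
    [0,0,0,0,0,0,30],
    [0,0,0,0,0,0,30],
    [0,0,0,0,0,0,30],
    [0,0,0,0,0,0,30]
  ]
}}

```text
t: 15.73
eef_pos: [495.8, -88.5, 109.1]
ee_rot: [-0.0, 1.0, -0.022, 0.003]
wrist_force: [13.8, 3.3, -4.1]
gripper_width: 0.446
gripper_force: 30.0
```

>>> {"method": "arm_command", "body": {
  "deltas": [
    [0,0,0,0,0,0,30],
    [0,0,0,0,0,0,30],
    [0,0,0,0,0,0,30],
    [0,0,0,0,0,0,30],
    [0,0,0,0,0,0,30]
  ]
}}

```text
t: 16.15
eef_pos: [495.8, -88.5, 109.1]
ee_rot: [-0.0, 1.0, -0.022, 0.003]
wrist_force: [14.7, 3.2, -4.5]
gripper_width: 0.441
gripper_force: 30.0
```

```bash
cat >> h.py <<'E'
def bubble(c=(516.6,-250.7),yaw=97.8,n=4,z=117,ims=None):
    "bubble from mid-vial, mm, + toward the knob"
    im=np.mean(ims or [robot.get_image('top') for _ in range(n)],0).astype(np.float32)
    s,p=prof(im,'top',c,yaw,z); x=np.arange(-36,36.1,.1); y=np.interp(x,s,p)
    g=x[y>.33]; a,b=g[0],g[-1]; k=x[(y<.36)&(x>a+2)&(x<b-2)]; w=.36-y[(y<.36)&(x>a+2)&(x<b-2)]
    print("vial",a.round(1),b.round(1),"bubble %.1f"%((k*w).sum()/w.sum()-(a+b)/2)); print((100*p).astype(int))
E
python3 - <<'E'
from h import *
go((493,-89,108))
for n,a in(("t0",dict(c=(481,176),yaw=6.6,z=38)),("t6",{}),("t7",{})): bubble(ims=[cv2.imread(f'pics/raw_{n}.png')],**a)
bubble()
E
```

```text
t 16.15 pos [495.8 -88.5 109.1] yaw -2.5 q [ 0.38  0.36 -0.31  2.    0.15  0.8  -1.63] F [14.7  3.2 -4.5] gf 30.0 w 41.4
shift units [-0.09  0.02  0.03] turn units [-0.01 -0.05  0.  ]
vial -23.9 25.3 bubble -0.0
[ 1  1  2  8 32 54 58 58 57 48 30 17 14 15 23 41 56 61 61 58 44 18  3  1
  1]
vial -25.0 24.3 bubble -10.3
[ 1  1  1 13 43 52 35 19 11 11 19 40 54 58 59 59 59 58 57 51 35 14  5  4
  5]
vial -26.1 23.5 bubble -5.3
[ 1  1  4 25 53 60 55 43 26 15 13 18 33 50 58 60 60 59 59 52 29  6  1  1
  2]
vial -27.6 22.1 bubble 0.1
[ 1  1  9 39 59 60 59 58 47 27 15 12 14 22 42 58 61 60 57 43 16  2  1  1
  1]
```

Bubble at +0.1 mm. Release, rise, and go over the level with the jaws spread lengthwise (fingers either side of the vial).

>>> {"method": "arm_command", "body": {
  "deltas": [
    [0,0,0,0,0,0,70],
    [0,0,0,0,0,0,70],
    [0,0,0,0,0,0,70],
    [0,0,0,0,0,0,70],
    [0,0,-0.5,0,0,0,70]
  ]
}}

```text
t: 16.77
eef_pos: [491.7, -89.1, 121.3]
ee_rot: [-0.0, 1.0, -0.022, -0.002]
wrist_force: [-0.4, -0.9, 0.1]
gripper_width: 0.733
gripper_force: 0.0
```

>>> {"method": "arm_command", "body": {
  "deltas": [
    [0,0,-0.8,0,0,0,70],
    [0,0,-0.8,0,0,0,70],
    [0,0,-0.8,0,0,0,70],
    [0,0,-0.7,0,0,0,70],
    [0,0,0,0,0,0,70]
  ]
}}

```text
t: 17.18
eef_pos: [494.6, -89.5, 219.9]
ee_rot: [0.001, 1.0, -0.022, 0.002]
wrist_force: [0.2, 0.5, 0.2]
gripper_width: 0.745
gripper_force: 0.0
```

>>> {"method": "arm_command", "body": {
  "deltas": [
    [0.15,0.9,0,0,0,0,70],
    [0.2,0.9,0,0,0,0,70],
    [0.2,0.9,0,0,0,0,70],
    [0.2,0.9,0,0,0,0,70],
    [0.2,0.9,0,0,0,0,70]
  ]
}}

```text
t: 17.6
eef_pos: [515.4, -226.7, 215.6]
ee_rot: [-0.0, 1.0, -0.022, -0.0]
wrist_force: [-0.6, -0.0, -0.1]
gripper_width: 0.745
gripper_force: 0.0
```

>>> {"method": "arm_command", "body": {
  "deltas": [
    [0,0.9,0,0,0,-0.6,70],
    [0,0,0,0,0,-0.6,70],
    [0,0,0,0,0,-0.6,70],
    [0,0,0,0,0,0,70],
    [0,0,0,0,0,0,70]
  ]
}}

```text
t: 18.02
eef_pos: [514.2, -252.3, 215.7]
ee_rot: [-0.0, 0.997, 0.071, -0.0]
wrist_force: [0.4, 0.1, 1.1]
gripper_width: 0.745
gripper_force: 0.0
```

```bash
python3 - <<'E'
from h import *
go((517,-253.4,140),7.8)
snap('scene','s8',(220,70,360,210),4)
E
```

```text
t 18.02 pos [ 514.2 -252.3  215.7] yaw 8.1 q [ 0.62  0.34 -0.26  1.74  0.1   1.08 -1.11] F [0.4 0.1 1.1] gf 0.0 w 70.0
shift units [0.09 0.05 2.52] turn units [-0.01  0.01  0.05]
```

View pics/s8.png

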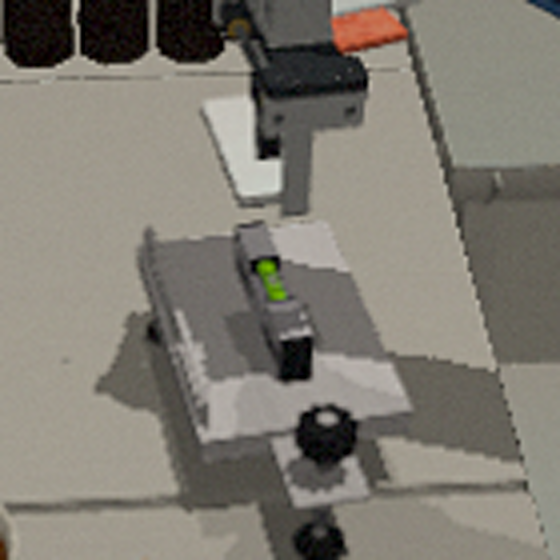

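Level still lies in the middle and the knob is free. The fingers straddle the vial. Descending to just above, then pressing in small steps.

>>> {"method": "arm_command", "body": {
  "deltas": [
    [0.09,0.04,0.7,0,0,0,70],
    [0,0,0.7,0,0,0,70],
    [0,0,0.6,0,0,0,70],
    [0,0,0.35,0,0,0,70],
    [0,0,0.15,0,0,0,70]
  ]
}}

```text
t: 18.48
eef_pos: [516.7, -252.6, 139.6]
ee_rot: [-0.001, 0.997, 0.071, -0.001]
wrist_force: [-0.6, -0.4, 0.4]
gripper_width: 0.745
gripper_force: 0.0
```

>>> {"method": "arm_command", "body": {
  "deltas": [
    [0,0,0,0,0,0,70],
    [0,0,0.04,0,0,0,70],
    [0,0,0.04,0,0,0,70],
    [0,0,0.04,0,0,0,70],
    [0,0,0,0,0,0,70]
  ]
}}

```text
t: 18.9
eef_pos: [517.4, -253.3, 137.9]
ee_rot: [0.0, 0.997, 0.072, 0.0]
wrist_force: [0.0, -0.2, -0.4]
gripper_width: 0.745
gripper_force: 0.0
```

>>> {"method": "arm_command", "body": {
  "deltas": [
    [0,0,0.02,0,0,0,70],
    [0,0,0.02,0,0,0,70],
    [0,0,0.02,0,0,0,70],
    [0,0,0,0,0,0,70],
    [0,0,0,0,0,0,70]
  ]
}}

```text
t: 19.32
eef_pos: [517.2, -253.2, 135.7]
ee_rot: [-0.0, 0.997, 0.072, -0.0]
wrist_force: [0.2, 0.1, 0.4]
gripper_width: 0.745
gripper_force: 0.0
```

>>> {"method": "arm_command", "body": {
  "deltas": [
    [0,0,0.02,0,0,0,70],
    [0,0,0.02,0,0,0,70],
    [0,0,0.02,0,0,0,70],
    [0,0,0,0,0,0,70],
    [0,0,0,0,0,0,70]
  ]
}}

```text
t: 19.73
eef_pos: [517.2, -253.1, 133.9]
ee_rot: [-0.0, 0.997, 0.072, -0.0]
wrist_force: [0.1, -0.1, 0.3]
gripper_width: 0.743
gripper_force: 0.0
```

>>> {"method": "arm_command", "body": {
  "deltas": [
    [0,0,0.02,0,0,0,70],
    [0,0,0.01,0,0,0,70],
    [0,0,0,0,0,0,70]
  ]
}}

```text
t: 19.98
eef_pos: [517.2, -253.2, 133.0]
ee_rot: [-0.0, 0.997, 0.072, -0.0]
wrist_force: [0.7, 0.8, -0.1]
gripper_width: 0.744
gripper_force: 0.0
```

>>> {"method": "arm_command", "body": {
  "deltas": [
    [0,0,0.02,0,0,0,70],
    [0,0,0.01,0,0,0,70],
    [0,0,0,0,0,0,70]
  ]
}}

```text
t: 20.23
eef_pos: [517.4, -253.2, 132.3]
ee_rot: [0.0, 0.997, 0.072, 0.0]
wrist_force: [-0.7, 0.1, 4.7]
gripper_width: 0.744
gripper_force: 2.1
```

>>> {"method": "arm_command", "body": {
  "deltas": [
    [0,0,0.02,0,0,0,70],
    [0,0,0.01,0,0,0,70],
    [0,0,0,0,0,0,70]
  ]
}}

```text
t: 20.48
eef_pos: [517.4, -253.2, 131.6]
ee_rot: [0.0, 0.997, 0.072, 0.0]
wrist_force: [-2.5, 1.0, 8.9]
gripper_width: 0.745
gripper_force: 4.3
```

>>> {"method": "arm_command", "body": {
  "deltas": [
    [0,0,0.02,0,0,0,70],
    [0,0,0,0,0,0,70],
    [0,0,0,0,0,0,70],
    [0,0,0,0,0,0,70],
    [0,0,0,0,0,0,70]
  ]
}}

```text
t: 20.9
eef_pos: [517.5, -253.2, 131.3]
ee_rot: [0.0, 0.997, 0.072, 0.0]
wrist_force: [-3.3, 2.4, 12.3]
gripper_width: 0.743
gripper_force: 5.6
```

>>> {"method": "arm_command", "body": {
  "deltas": [
    [0,0,0,0,0,0,70],
    [0,0,0,0,0,0,70],
    [0,0,0,0,0,0,70],
    [0,0,0,0,0,0,70],
    [0,0,0,0,0,0,70]
  ]
}}

```text
t: 21.32
eef_pos: [517.5, -253.2, 131.3]
ee_rot: [0.0, 0.997, 0.072, 0.0]
wrist_force: [-2.2, 1.5, 10.6]
gripper_width: 0.745
gripper_force: 5.6
```

>>> {"method": "arm_command", "body": {
  "deltas": [
    [0,0,0,0,0,0,70],
    [0,0,0,0,0,0,70],
    [0,0,0,0,0,0,70],
    [0,0,0,0,0,0,70],
    [0,0,0,0,0,0,70]
  ]
}}

```text
t: 21.73
eef_pos: [517.5, -253.2, 131.3]
ee_rot: [0.0, 0.997, 0.072, 0.0]
wrist_force: [-2.8, 2.1, 11.0]
gripper_width: 0.745
gripper_force: 5.6
```

```bash
python3 - <<'E'
from h import *
go((517,-253.4,131),7.8)
snap('scene','s9',(250,100,330,180),7); snap('top','t9',(330,190,430,265),7)
s,p=prof(cv2.imread('pics/raw_s9.png'),'scene',(516.6,-250.7),97.8); print((100*p).astype(int))
bubble()
E
```

```text
t 21.73 pos [ 517.5 -253.2  131.3] yaw 8.2 q [ 0.6   0.44 -0.25  1.81  0.13  0.91 -1.14] F [-2.8  2.1 11. ] gf 5.6 w 70.0
shift units [-0.02  0.01  0.01] turn units [ 0.   -0.    0.07]
[  5  31  72  96 100 101  99  95  80  59  56  60  66  67  66  61  55  44
  28  12   5   5   5   4   3]Traceback (most recent call last):
  File "<stdin>", line 5, in <module>
  File "h.py", line 39, in bubble
    g=x[y>.33]; a,b=g[0],g[-1]; k=x[(y<.36)&(x>a+2)&(x<b-2)]; w=.36-y[(y<.36)&(x>a+2)&(x<b-2)]
                    ~^^^
IndexError: index 0 is out of bounds for axis 0 with size 0
```

View pics/s9.png

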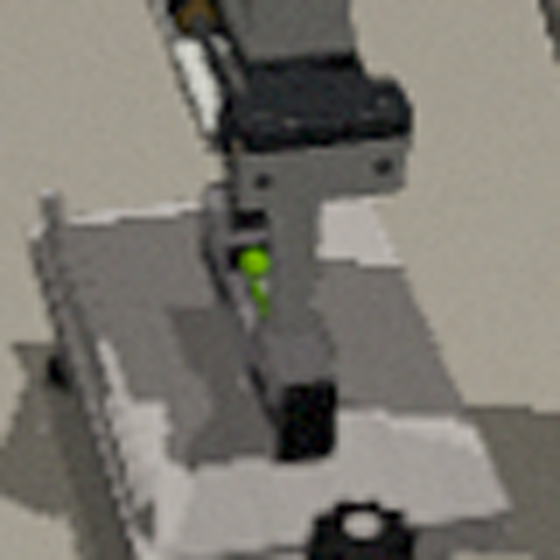

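The far half of the vial shows in the scene view, bubble around crop (260,285). The top view is hidden by the gripper. I compare with the scene view taken just before pressing.

```bash
python3 - <<'E'
from h import *
print(np.arange(-36,37,3))
for n in("s4","s6","s8","s9"): print(n,(100*prof(cv2.imread(f'pics/raw_{n}.png'),'scene',(516.6,-250.7),97.8)[1]).astype(int))
E
```

```text
[-36 -33 -30 -27 -24 -21 -18 -15 -12  -9  -6  -3   0   3   6   9  12  15
  18  21  24  27  30  33  36]
s4 [  3   9  34  66  73  80  80  68  56  51  65  88  96 101  98  99  99  99
  92  73  41   5   3   3   4]
s6 [  3   7  35  83  89  89  79  60  49  46  55  82  95 101  99 100  99  98
  85  56  24   4   3   3   4]
s8 [  8  52  82  97  99 100  94  86  75  65  63  64  71  84  94 100  97  88
  58  16   3   2   3   4   4]
s9 [  5  31  72  96 100 101  99  95  80  59  56  60  66  67  66  61  55  44
  28  12   5   5   5   4   3]
```

The bubble's left edge moved only with the vial itself (1.3 mm against 1.7 mm), so the bubble is still centred. Push is about 11 N. Handing in.

```bash
python3 -c "
from h import *
print(robot.finish_job())"
```

```text
the job is handed in; nothing more can be done
None
```

I handed the job in at about 22 s, with the level lying mid-shelf pointing at the knob and the fingertips still pressing at about 11 N; the bubble read 0.1 mm from centre before pressing and held in a coarser, partly hidden check after, and no verdict came back.

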